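# Open the coolant filter of the lens edger

## Task

Unscrew the ribbed cap of the coolant filter: keep turning it anticlockwise, letting it rise with its thread without straining it, and keep hold of it as it comes free. Lift it clear, carry it to the shallow steel tray and set it down gently in there, mouth down, without dropping it or disturbing the other things.

Things in the scene. Friction and masses are not known exactly. Their poses are not given: they have to be found in the camera images.
- cap: Loose ribbed steel cap, 52 mm in diameter, 50 mm tall, 240 to 390 g, screwed down on the filter. Origin: centre of its underside (open mouth); z up along its axis. Upper 20 mm solid, lower 30 mm a hollow skirt. Right-hand thread: turned anticlockwise seen from above it rises with its thread; after about 1.1 turns in all it is free to lift.
- cap_grip (a point): Where to grip the cap: on its axis in the solid top, 38 mm above its underside (12 mm below its top). Being round it can be gripped at any yaw, about 20 N is ample. The thread is coarse, its pitch is not known; it has about 1.4 mm of axial and 1.5 mm of sideways play. Friction holds the cap where it is left.
- housing: Fixed white upright coolant filter, 100 mm in diameter, shoulder 85 mm above the counter, cap in the middle of its top. Origin: on its axis at counter height; z up. Closed: cap underside 88 mm, cap top 138 mm above the counter. A pipe (under 50 mm high) stands off +x to 94 mm from the axis; an 8 mm high bleed plug sits on the shoulder at -x, 38 mm from the axis.
- neck_top (a point): Centre of the top of the threaded neck, 118 mm above the counter; 41 mm over the thread. A sprung strainer pin in it pushes the cap up, 4 N when closed, 0.15 N less per mm risen, and springs out to 142 mm. Keep the force between cap and filter below 30 N: rise with the cap as it turns, by feel.
- tray: Fixed shallow stainless tray, 170 mm (its x) by 250 mm (its y), walls 22 mm high and 3 mm thick, floor 3 mm thick. Origin: centre of its underside, z up. The part with y above zero is empty; a lens block lies at its -y end.
- lens_block: Lens block in the tray, disc 34 mm wide with a stud, 18 mm tall in all; origin under its centre. Leave alone.
- lens_blank: Clear lens blank 64 mm across, 10 mm thick, on the counter; origin under its centre. Leave alone.
- lens_blank_small: Clear lens blank 50 mm across, 10 mm thick, on the counter; origin under its centre. Leave alone.
- screwdriver: Screwdriver 160 mm long lying on the counter. Leave alone.
- spray: White bottle, 50 mm in diameter, 130 mm tall; origin under its centre. Leave alone.
- lens_case: Black case 60 x 150 x 35 mm; origin under its centre. Leave alone.
- brush: Brush 150 mm long lying on the counter. Leave alone.
There are look-alikes about, which are no part of the job. There is more than one size of the cap; the job needs the largest.

How it is judged:
By the outcome, as a careful person would: the job done as asked, in the order asked, and still so for the second after the job is handed in, with the robot touching nothing.
It also fails if it takes over 72 s, if anything falls off the work surface, if the arm or the gripper's body presses on something with over 40 N, if the wrist force passes 120 N, or if a joint passes its speed limit or range.

## Robot

A 6-joint arm with a two-finger parallel gripper is mounted at the origin on the work surface. World frame = base frame: x ahead of the robot, y to its left, z up, the work surface at z = 0. Lengths are in mm, angles in rad, forces in N, time in s.
With the tool pointing down it reaches from about 400 to 925 mm from the base axis. Payload 12.5 kg.
Tool frame: the origin (TCP) lies on the front face of the gripper's body, between the roots of the fingers; the fingertips stand 78 mm ahead of it and the grasp point (between the pads) lies 59 mm ahead of it; z points along the fingers, y is the line along which they close (so a half turn about z gives the same grasp; the last joint's range is limited). The gripper opens to 95 mm and grips with 3 to 60 N. Pads are 20 mm wide; open, the fingers measure 119 mm over their backs; the gripper's body (75 mm by 180 mm) begins 59 mm behind the grasp point.
Start: joints at [1.182, 0.491, 1.559, -0, 1.092, -0.106], TCP at [174.383, 600.19, 292.261] pointing down, gripper open.
Joint ranges: [-3.1, 3.1], [-0.84, 2.19], [0.05, 2.79], [-1.13, 4.28], [0.06, 2.93], [-2.69, 2.69]. Speed limits (rad/s): [2.22, 2.22, 2.79, 3.14, 3.14, 3.14].

## Interface

Orientations are given as a rotation vector (axis times angle).
In Python, from plant import * gives the robot as it stands. The module is installed in compiled form; this text tells all that it offers.
- The arm moves only by the tool jog_arm, never from a script. Its argument "rows" is a list of rows, each a list of 2 entries, a list of its own where there are three numbers: the shift along the tool's x, y, z scaled (see below), then the turn about the tool's z scaled (see below). A call has exactly 8 rows; each row shifts and turns the commanded pose from where the row before left it, along the tool's axes as they then stand; what a row does not reach is not made up. The controller multiplies each number of a shift by 50 cm and each number of a turn by 0.08 rad. A row lasts 1/12 s, in which the tool goes at most 41.7 mm and 7.16 degrees, less where a joint would pass 70% of its speed; a pose out of reach is approached as far as the arm can. A call with a number of a shift or a turn outside -1 to 1 is refused whole. A call with a gripper value outside its range is refused whole. "gripper" is the opening, from 0 (shut) to 1 (fully open), set as the call begins (left out, the last holds). The fingers move at their own pace and stop on an object; "force" is the grip in N (left out, the last holds). Time passes only in rows, so rows that do not move let the fingers close, or fill a call up. It gives the time, the measured TCP pose, the force, the opening and the grip force at its end, in the units of the state.
- get_obs(): the state, without advancing time (a new reading comes with each control period).
- camera(name): name is "scene" or "top" or "wrist"; returns a dict with "pixels" (400x640x3 uint8, blue, green, red), "vfov" (degrees; the focal length in pixels is half the picture's height over the tangent of half this angle, whatever the lens; pixels are square), "cx", "cy" (the principal point, pixels), "world_to_cam" (4x4, takes a point from world to camera coordinates); the wrist camera has in their place "hand_eye" (4x4, takes a point from camera to tool coordinates, whose origin is the TCP and whose axes are the flange's). Camera axes: x right, y up, looking along -z (the intrinsics and any distortion apply to the point x, -y, -z); pixel columns grow to the right and rows downward; lengths in mm; the calibration is good to about 2 mm. A picture is of the moment at which its call begins: read the wrist's pose just before it. There is no depth.
- finish_job(): hands the job in; it is judged then, once.
The state is a dict: "t": time; "qpos": joint angles; "joint_velocities": joint speeds; "tau": joint torques, N m; "tcp_pos": TCP position; "tool_rot": TCP orientation; "contact_force": force on the tool from outside, world axes, zero at the start; "torque": the same for the moment, N m; "opening": finger opening in mm; "gripper_force": force on a finger pad.
Only numpy, scipy, OpenCV 4.12 (cv2) and the standard library are available. Lean on these libraries where they do the work, as an engineer would, in place of code of your own. Each camera call takes 0.05 s, during which the arm holds its last target. There are 200 camera calls.

## Working session

There is one attempt and no reset: what is moved stays moved. The work goes in short steps, Python scripts to look and compute and a tool call to move; the robot and the scene stay as the last step left them, time stands still between calls to the robot, and variables do not carry over. Pictures are saved under pics/ and viewed, at most 10 in all, crops included, and the job is handed in when it is done.

Besides the shell and the picture viewer there is one more tool, called in YAML: its name, and indented under it one key for each argument. jog_arm: Moves the arm, as the interface text tells. Its arguments: {"type":"object","properties":{"rows":{"type":"array","items":{"type":"array"}},"gripper":{"type":"number"},"force":{"type":"number"}},"required":["rows"]}

```bash
mkdir -p pics; cat > h.py <<'E'
from plant import *
import numpy as np, cv2
def snap(n,f):
    o=get_obs(); c=camera(n); cv2.imwrite('pics/'+f,c['pixels']); return o,c
E
python3 - <<'E'
from h import *
import pickle
d={}
for n in('scene','top','wrist'):
    d[n]=snap(n,n+'0.png'); c=d[n][1]
    print(n,{k:(np.round(v,3).tolist() if not isinstance(v,str) else v) for k,v in c.items() if k!='pixels'})
pickle.dump(d,open('d0.pkl','wb'))
print(get_obs())
E
```

```text
scene {'vfov': 42.359, 'cx': 325.387, 'cy': 202.373, 'world_to_cam': [[-0.358, 0.934, -0.012, 223.06], [-0.799, -0.3, 0.522, 373.487], [0.484, 0.196, 0.853, -1980.016], [0.0, 0.0, 0.0, 1.0]]}
top {'vfov': 44.978, 'cx': 317.893, 'cy': 196.777, 'world_to_cam': [[0.027, -0.999, -0.018, -10.374], [0.991, 0.025, 0.134, -534.408], [-0.133, -0.021, 0.991, -1298.542], [0.0, 0.0, 0.0, 1.0]]}
wrist {'vfov': 62.168, 'cx': 323.807, 'cy': 200.56, 'hand_eye': [[0.0, 0.956, 0.292, 83.65], [1.0, -0.0, -0.001, -0.671], [-0.001, 0.292, -0.956, -93.317], [0.0, 0.0, 0.0, 1.0]]}
{'t': 0.15, 'qpos': array([ 1.18242048e+00,  4.91440853e-01,  1.55928677e+00, -1.63233446e-05,
        1.09167355e+00, -1.05554258e-01]), 'joint_velocities': array([-0.00071605, -0.00348965, -0.00049972, -0.0004073 ,  0.00019016,
        0.0001099 ]), 'tau': array([ 3.95754527e-03, -6.12901139e+01, -2.58278704e+01,  6.94081723e-02,
        4.72978258e-02, -5.81720519e-05]), 'tcp_pos': array([174.3332938 , 600.0941004 , 291.79149254]), 'tool_rot': array([-4.42738334e-01, -3.11005338e+00,  1.23698474e-03]), 'contact_force': array([ 0.98648199, -0.88765744, -0.29297581]), 'torque': array([0.02228845, 0.02567243, 0.03648133]), 'gripper_force': 0.0, 'opening': 95.01118241152268}
```

View pics/top0.png

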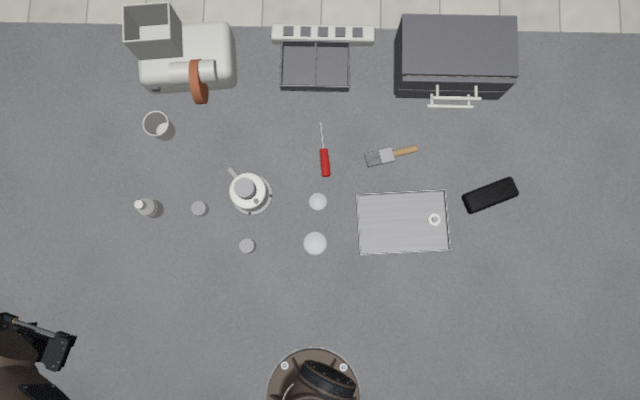

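View pics/scene0.png

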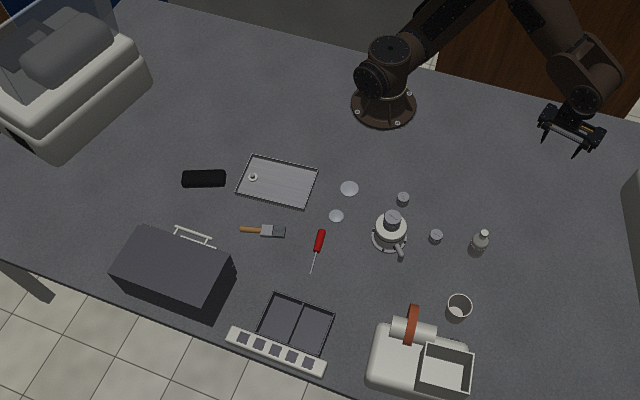

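The top view shows the filter and cap at about (245,188) and the tray spanning (358,192) to (449,255), with the lens block at (434,219). The loose small caps are at (199,208) and (247,246). In the scene view the cap top is at about (392,214).

```bash
cat >> h.py <<'E'
def ray(c,u,v,T=None):
    f=200/np.tan(np.radians(c['vfov'])/2)
    d=np.array([(u-c['cx'])/f,-(v-c['cy'])/f,-1])
    W=np.linalg.inv(c['world_to_cam']) if T is None else T
    return W[:3,3],W[:3,:3]@d
def onz(c,u,v,z,T=None):
    o,d=ray(c,u,v,T); return o+d*(z-o[2])/d[2]
def wristT(o,c):
    from scipy.spatial.transform import Rotation as R
    T=np.eye(4);T[:3,:3]=R.from_rotvec(o['tool_rot']).as_matrix();T[:3,3]=o['tcp_pos']
    return T@c['hand_eye']
E
python3 - <<'E'
from h import *
import pickle
d=pickle.load(open('d0.pkl','rb'))
t=d['top'][1];s=d['scene'][1]
for u,v,z in[(245,188,138),(404,223,3),(434,219,3),(358,192,22),(446,190,22),(450,254,22),(361,255,22),(318,201,10),(315,243,10),(147,208,130)]: print(u,v,onz(t,u,v,z).round(1))
print(onz(s,392,214,138).round(1))
a=cv2.resize(t['pixels'][160:220,215:285],None,fx=6,fy=6,interpolation=2)
b=cv2.resize(s['pixels'][195:265,355:425],None,fx=5.15,fy=5.15,interpolation=2)[:360]
cv2.imwrite('pics/crop.png',np.hstack([a,b]))
E
```

```text
245 188 [538.8 188.8 138. ]
404 223 [ 470.8 -238.9    3. ]
434 219 [ 484.2 -322.6    3. ]
358 192 [ 552.6 -107.7   22. ]
446 190 [ 564.3 -352.1   22. ]
450 254 [ 387.6 -361.6   22. ]
361 255 [ 378.3 -118.7   22. ]
318 201 [526.    3.5  10. ]
315 243 [408.1   8.6  10. ]
147 208 [481.7 440.5 130. ]
[533. 184. 138.]
```

View pics/crop.png

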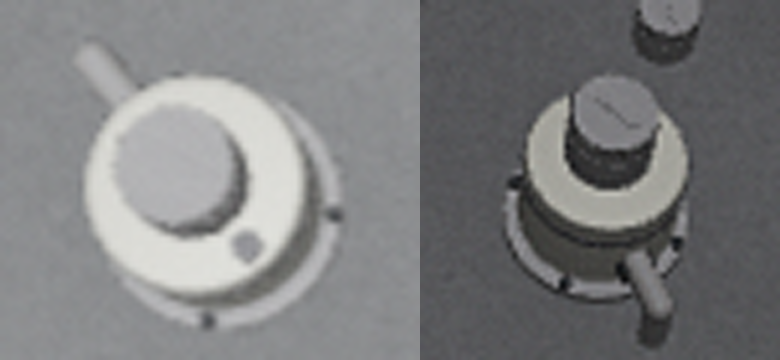

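The crop shows the cap top centred at about (243.7,187) in the top view and (393.4,217) in the scene view. That puts the cap near (540,190). I'll move above it next.

jog_arm:
  rows:
    - [[-0.058,-0.0364,0],0]
    - [[-0.058,-0.0364,0],0]
    - [[-0.058,-0.0364,0],0]
    - [[-0.058,-0.0364,0],0]
    - [[-0.058,-0.0364,0],0]
    - [[-0.058,-0.0364,0],0]
    - [[-0.058,-0.0364,0],0]
    - [[-0.058,-0.0364,0],0]
  gripper: 1

```text
t: 0.82
tcp_pos: [357.3, 394.2, 292.2]
tool_rot: [-0.442, -3.11, 0.0]
contact_force: [-0.5, 0.3, 0.4]
opening: 95.3
gripper_force: 0.0
```

jog_arm:
  rows:
    - [[-0.058,-0.0364,0],0]
    - [[-0.058,-0.0364,0],0]
    - [[-0.058,-0.0364,0],0]
    - [[-0.058,-0.0364,0],0]
    - [[-0.058,-0.0364,0],0]
    - [[-0.058,-0.0364,0],0]
    - [[-0.058,-0.0364,0],0]
    - [[-0.058,-0.0364,0],0]

```text
t: 1.48
tcp_pos: [539.6, 189.6, 292.1]
tool_rot: [-0.443, -3.11, -0.0]
contact_force: [-0.3, 0.1, 0.3]
opening: 95.5
gripper_force: 0.0
```

jog_arm:
  rows:
    - [[0,0,0],1]
    - [[0,0,0],1]
    - [[0,0,0],1]
    - [[0,0,0],1]
    - [[0,0,0],1]
    - [[0,0,0],1]
    - [[0,0,0],1]
    - [[0,0,0],1]

```text
t: 2.15
tcp_pos: [538.6, 191.0, 292.0]
tool_rot: [-1.404, -2.81, 0.0]
contact_force: [-0.4, 0.2, 0.5]
opening: 95.5
gripper_force: 0.0
```

jog_arm:
  rows:
    - [[0,0,0],1]
    - [[0,0,0],1]
    - [[0,0,0],1]
    - [[0,0,0],1]
    - [[0,0,0],1]
    - [[0,0,0],1]
    - [[0,0,0],0]
    - [[0,0,0],0]

```text
t: 2.82
tcp_pos: [538.6, 191.1, 292.1]
tool_rot: [-2.024, -2.402, 0.0]
contact_force: [0.4, -0.5, -0.4]
opening: 94.9
gripper_force: 0.0
```

```bash
python3 - <<'E'
from h import *
import pickle
o,c=snap('wrist','w1.png'); pickle.dump((o,c),open('w1.pkl','wb'))
print(o)
d=pickle.load(open('d0.pkl','rb'))
print(onz(d['top'][1],243.3,186.6,138),onz(d['scene'][1],393,216.6,138))
E
```

```text
{'t': 2.8167, 'qpos': array([2.25298537e-01, 4.15141956e-01, 1.69268407e+00, 9.22692634e-05,
       1.03404719e+00, 5.47633834e-02]), 'joint_velocities': array([ 0.00132004, -0.00202003, -0.00025341, -0.00024491, -0.0002522 ,
       -0.02059382]), 'tau': array([-2.18846340e-03, -5.51126039e+01, -2.48274511e+01,  7.64886034e-02,
        2.90562864e-02,  4.70996015e-01]), 'tcp_pos': array([538.63581579, 191.07415505, 292.09589818]), 'tool_rot': array([-2.02409045e+00, -2.40233302e+00,  2.77135355e-04]), 'contact_force': array([ 0.39366751, -0.52925605, -0.38821638]), 'torque': array([-0.09151157,  0.00771473, -0.01109221]), 'gripper_force': 0.0, 'opening': 94.89674839707052}
[542.28449812 193.30774769 138.        ] [540.63185756 189.54657088 138.        ]
```

View pics/w1.png

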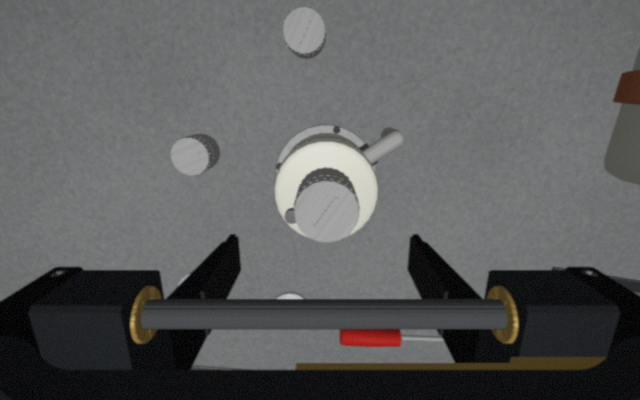

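The wrist view shows the cap top centred at about (326,211), with the open fingers to either side.

```bash
python3 - <<'E'
from h import *
import pickle
from scipy.spatial.transform import Rotation as R
o,c=pickle.load(open('w1.pkl','rb'))
im=cv2.cvtColor(c['pixels'],6); roi=im[170:245,285:370]
m=((roi>125)&(roi<190)).astype('uint8');m=cv2.morphologyEx(m,2,np.ones((3,3)))
n,l,s,ce=cv2.connectedComponentsWithStats(m);print(s,ce+[285,170])
for uv in [(326.5,210.5)]:
    p=onz(c,*uv,138,wristT(o,c));print(p, R.from_rotvec(o['tool_rot']).inv().apply(p-o['tcp_pos']))
    print(R.from_rotvec(o['tool_rot']).inv().apply(np.array([541,191,138])-o['tcp_pos']))
E
```

```text
[[   0    0   85   75 3087]
 [   8   11   67   62 3270]
 [  83   47    2    3    6]
 [   3   53    3    4   12]] [[327.84450923 201.74473599]
 [326.26605505 211.87675841]
 [368.5        218.        ]
 [289.         224.5       ]]
[540.03430069 190.275303   138.        ] [ -1.03437394   1.28651124 154.09547275]
[ -0.48402722   2.36116434 154.09520214]
```

jog_arm:
  rows:
    - [[-0.002,0.003,0.0089],1]
    - [[0,0,0.0089],1]
    - [[0,0,0.0089],1]
    - [[0,0,0.0089],1]
    - [[0,0,0.0089],1]
    - [[0,0,0.0089],1]
    - [[0,0,0.0089],1]
    - [[0,0,0.0089],1]

```text
t: 3.53
tcp_pos: [540.3, 190.3, 256.4]
tool_rot: [-2.68, -1.638, 0.0]
contact_force: [-0.2, 0.1, -0.9]
opening: 95.2
gripper_force: 0.0
```

jog_arm:
  rows:
    - [[0,0,0.0089],1]
    - [[0,0,0.0089],1]
    - [[0,0,0.0089],1]
    - [[0,0,0.0089],1]
    - [[0,0,0.0089],1]
    - [[0,0,0.0089],1]
    - [[0,0,0.0089],1]
    - [[0,0,0.0089],1]

```text
t: 4.2
tcp_pos: [540.3, 190.3, 220.8]
tool_rot: [-3.06, -0.712, 0.0]
contact_force: [0.4, 0.1, -0.4]
opening: 95.3
gripper_force: 0.0
```

jog_arm:
  rows:
    - [[0,0,0.0089],1]
    - [[0,0,0.0089],1]
    - [[0,0,0.0089],1]
    - [[0,0,0.0089],1]
    - [[0,0,0.0089],1]
    - [[0,0,0.0089],1]
    - [[0,0,0.0089],1]
    - [[0,0,0.0089],1]

```text
t: 4.87
tcp_pos: [540.4, 190.4, 185.2]
tool_rot: [-3.128, 0.286, -0.0]
contact_force: [0.7, 0.1, 0.4]
opening: 95.3
gripper_force: 0.0
```

jog_arm:
  rows:
    - [[0,0,0],0]
    - [[0,0,0],0]
    - [[0,0,0],0]
    - [[0,0,0],0]
    - [[0,0,0],0]
    - [[0,0,0],0]
    - [[0,0,0],0]
    - [[0,0,0],0]
  gripper: 0.45
  force: 20

```text
t: 5.53
tcp_pos: [540.3, 190.3, 185.5]
tool_rot: [3.129, -0.284, 0.0]
contact_force: [-0.2, 0.6, -1.2]
opening: 51.9
gripper_force: 20.0
```

```bash
python3 -c "
from h import *
o=get_obs()
for k in('t','qpos','tcp_pos','contact_force','torque','opening','gripper_force'):print(k,np.round(o[k],2))"
```

```text
t 5.53
qpos [ 0.22  0.55  1.8  -0.    0.8   1.97]
tcp_pos [540.33 190.3  185.49]
contact_force [-0.15  0.58 -1.16]
torque [-0.15  0.16  0.  ]
opening 51.89
gripper_force 20.0
```

jog_arm:
  rows:
    - [[0,0,-0.00015],-0.5]
    - [[0,0,-0.00015],-1]
    - [[0,0,-0.00015],-1]
    - [[0,0,-0.00015],-1]
    - [[0,0,-0.00015],-1]
    - [[0,0,-0.00015],-0.5]
    - [[0,0,0],0]
    - [[0,0,0],0]

```text
t: 6.2
tcp_pos: [540.4, 190.4, 186.0]
tool_rot: [-3.123, -0.341, -0.0]
contact_force: [0.1, -0.6, 0.3]
opening: 51.8
gripper_force: 20.0
```

jog_arm:
  rows:
    - [[0,0,-0.00015],-1]
    - [[0,0,-0.00015],-1]
    - [[0,0,-0.00015],-1]
    - [[0,0,-0.00015],-1]
    - [[0,0,-0.00015],-1]
    - [[0,0,-0.00015],-1]
    - [[0,0,-0.00015],-1]
    - [[0,0,-0.00015],-1]

```text
t: 6.87
tcp_pos: [540.3, 190.4, 186.5]
tool_rot: [-2.855, -1.311, -0.0]
contact_force: [0.5, 0.3, 0.1]
opening: 51.7
gripper_force: 20.0
```

```bash
cat > s.py <<'E'
from h import *
o=get_obs()
for k in('t','qpos','tcp_pos','contact_force','torque','opening','gripper_force'):print(k,np.round(o[k],2))
E
python3 s.py
```

```text
t 6.87
qpos [0.22 0.55 1.8  0.   0.8  0.93]
tcp_pos [540.34 190.36 186.52]
contact_force [0.48 0.35 0.11]
torque [-0.18  0.12  0.03]
opening 51.66
gripper_force 20.0
```

jog_arm:
  rows:
    - [[0,0,-0.00015],-1]
    - [[0,0,-0.00015],-1]
    - [[0,0,-0.00015],-1]
    - [[0,0,-0.00015],-1]
    - [[0,0,-0.00015],-1]
    - [[0,0,-0.00015],-1]
    - [[0,0,-0.00015],-1]
    - [[0,0,-0.00015],-1]

```text
t: 7.53
tcp_pos: [540.5, 190.2, 187.3]
tool_rot: [2.297, 2.142, 0.0]
contact_force: [-0.7, -1.9, 3.7]
opening: 52.0
gripper_force: 20.0
```

```bash
python3 s.py
```

```text
t 7.53
qpos [ 0.22  0.54  1.8  -0.    0.8   0.29]
tcp_pos [540.46 190.16 187.35]
contact_force [-0.74 -1.92  3.73]
torque [-0.6   0.03  0.  ]
opening 51.96
gripper_force 20.0
```

jog_arm:
  rows:
    - [[0,0,-0.0007],-0.5]
    - [[0,0,-0.0003],-1]
    - [[0,0,-0.00025],-1]
    - [[0,0,-0.00025],-1]
    - [[0,0,-0.00025],-1]
    - [[0,0,-0.00025],-1]
    - [[0,0,-0.00025],-1]
    - [[0,0,-0.00025],-1]

```text
t: 8.2
tcp_pos: [540.8, 190.3, 188.8]
tool_rot: [1.561, 2.725, 0.001]
contact_force: [0.8, -0.3, 4.5]
opening: 51.7
gripper_force: 20.0
```

```bash
python3 s.py
```

```text
t 8.2
qpos [ 0.22  0.54  1.79 -0.    0.8  -0.31]
tcp_pos [540.77 190.31 188.81]
contact_force [ 0.83 -0.34  4.53]
torque [-0.1  -0.12 -0.06]
opening 51.69
gripper_force 20.0
```

jog_arm:
  rows:
    - [[0,0,-0.0012],-0.5]
    - [[0,0,-0.0008],-1]
    - [[0,0,-0.0003],-1]
    - [[0,0,-0.0003],-1]
    - [[0,0,-0.0003],-1]
    - [[0,0,-0.0003],-1]
    - [[0,0,-0.0003],-1]
    - [[0,0,-0.0003],-1]

```text
t: 8.87
tcp_pos: [540.5, 190.4, 190.5]
tool_rot: [0.686, 3.065, 0.001]
contact_force: [-0.2, 0.1, 2.9]
opening: 51.9
gripper_force: 20.0
```

```bash
python3 s.py
```

```text
t 8.87
qpos [ 0.22  0.54  1.79  0.    0.81 -0.91]
tcp_pos [540.53 190.42 190.47]
contact_force [-0.17  0.05  2.88]
torque [ 0.03 -0.05 -0.04]
opening 51.89
gripper_force 20.0
```

jog_arm:
  rows:
    - [[0,0,-0.001],-0.5]
    - [[0,0,-0.0008],-1]
    - [[0,0,-0.0004],-1]
    - [[0,0,-0.0004],-1]
    - [[0,0,-0.0004],-1]
    - [[0,0,-0.0004],-1]
    - [[0,0,-0.0004],-1]
    - [[0,0,-0.0004],-1]

```text
t: 9.53
tcp_pos: [540.4, 190.4, 192.3]
tool_rot: [-0.25, 3.132, 0.0]
contact_force: [-0.2, 0.0, 0.3]
opening: 51.7
gripper_force: 20.0
```

```bash
python3 s.py
```

```text
t 9.53
qpos [ 0.22  0.54  1.79  0.    0.81 -1.51]
tcp_pos [540.35 190.37 192.3 ]
contact_force [-0.24  0.02  0.31]
torque [0.09 0.01 0.01]
opening 51.66
gripper_force 20.0
```

jog_arm:
  rows:
    - [[0,0,-0.0004],-1]
    - [[0,0,-0.0004],-1]
    - [[0,0,-0.0004],-1]
    - [[0,0,-0.0004],-1]
    - [[0,0,-0.0004],-1]
    - [[0,0,-0.0004],-1]
    - [[0,0,-0.0004],-1]
    - [[0,0,-0.0004],-1]

```text
t: 10.2
tcp_pos: [540.3, 190.3, 193.9]
tool_rot: [1.223, -2.894, -0.0]
contact_force: [0.2, 0.4, -0.0]
opening: 51.9
gripper_force: 20.0
```

```bash
python3 s.py
```

```text
t 10.2
qpos [ 0.22  0.54  1.79  0.    0.82 -2.15]
tcp_pos [540.31 190.33 193.89]
contact_force [ 0.16  0.43 -0.03]
torque [0.01 0.06 0.05]
opening 51.95
gripper_force 20.0
```

jog_arm:
  rows:
    - [[0,0,-0.0004],-1]
    - [[0,0,-0.0004],-1]
    - [[0,0,-0.0004],-1]
    - [[0,0,-0.0004],-1]
    - [[0,0,0],0]
    - [[0,0,0],0]
    - [[0,0,0],0]
    - [[0,0,0],0]

```text
t: 10.87
tcp_pos: [540.3, 190.4, 194.7]
tool_rot: [-1.662, 2.666, 0.0]
contact_force: [-0.8, -0.4, -0.0]
opening: 51.7
gripper_force: 20.0
```

```bash
python3 s.py
```

```text
t 10.87
qpos [ 0.22  0.53  1.79  0.    0.82 -2.46]
tcp_pos [540.34 190.35 194.71]
contact_force [-0.78 -0.45 -0.04]
torque [ 0.01  0.06 -0.02]
opening 51.67
gripper_force 20.0
```

jog_arm:
  rows:
    - [[0,0,0],0]
    - [[0,0,0],0]
    - [[0,0,0],0]
    - [[0,0,0],0]
    - [[0,0,0],0]
    - [[0,0,0],0.5]
    - [[0,0,0],1]
    - [[0,0,0],1]
  gripper: 0.8

```text
t: 11.53
tcp_pos: [540.3, 190.4, 194.7]
tool_rot: [-1.385, 2.82, 0.0]
contact_force: [0.5, 0.1, -0.1]
opening: 76.1
gripper_force: 0.0
```

jog_arm:
  rows:
    - [[0,0,0],1]
    - [[0,0,0],1]
    - [[0,0,0],1]
    - [[0,0,0],1]
    - [[0,0,0],1]
    - [[0,0,0],1]
    - [[0,0,0],1]
    - [[0,0,0],1]

```text
t: 12.2
tcp_pos: [540.3, 190.4, 194.7]
tool_rot: [-0.428, 3.112, 0.0]
contact_force: [0.7, -0.7, -0.0]
opening: 76.2
gripper_force: 0.0
```

jog_arm:
  rows:
    - [[0,0,0],1]
    - [[0,0,0],1]
    - [[0,0,0],1]
    - [[0,0,0],1]
    - [[0,0,0],1]
    - [[0,0,0],1]
    - [[0,0,0],1]
    - [[0,0,0],1]

```text
t: 12.87
tcp_pos: [540.3, 190.4, 194.7]
tool_rot: [-0.573, -3.089, -0.0]
contact_force: [0.2, 0.4, 0.1]
opening: 76.2
gripper_force: 0.0
```

jog_arm:
  rows:
    - [[0,0,0],1]
    - [[0,0,0],1]
    - [[0,0,0],1]
    - [[0,0,0],1]
    - [[0,0,0],1]
    - [[0,0,0],1]
    - [[0,0,0],1]
    - [[0,0,0],1]

```text
t: 13.53
tcp_pos: [540.4, 190.4, 194.8]
tool_rot: [1.516, 2.752, 0.0]
contact_force: [0.0, 0.3, -0.1]
opening: 76.1
gripper_force: 0.0
```

jog_arm:
  rows:
    - [[0,0,0],1]
    - [[0,0,0],1]
    - [[0,0,0],1]
    - [[0,0,0],1]
    - [[0,0,0],1]
    - [[0,0,0],1]
    - [[0,0,0],1]
    - [[0,0,0],1]

```text
t: 14.2
tcp_pos: [540.4, 190.4, 194.8]
tool_rot: [-2.304, -2.135, -0.0]
contact_force: [-0.1, 0.7, 0.2]
opening: 75.7
gripper_force: 0.0
```

jog_arm:
  rows:
    - [[0,0,0],1]
    - [[0,0,0],1]
    - [[0,0,0],1]
    - [[0,0,0],1]
    - [[0,0,0],1]
    - [[0,0,0],1]
    - [[0,0,0],1]
    - [[0,0,0],1]

```text
t: 14.87
tcp_pos: [540.3, 190.4, 194.8]
tool_rot: [-2.859, -1.302, -0.0]
contact_force: [-0.6, 0.2, 0.3]
opening: 76.3
gripper_force: 0.0
```

jog_arm:
  rows:
    - [[0,0,0],1]
    - [[0,0,0],1]
    - [[0,0,0],1]
    - [[0,0,0],1]
    - [[0,0,0],1]
    - [[0,0,0],1]
    - [[0,0,0],1]
    - [[0,0,0],1]

```text
t: 15.53
tcp_pos: [540.3, 190.4, 194.7]
tool_rot: [-3.123, -0.337, -0.0]
contact_force: [-0.5, 0.5, 0.0]
opening: 76.3
gripper_force: 0.0
```

```bash
python3 s.py; python3 -c "
from h import *
snap('wrist','w2.png')"
```

```text
t 15.53
qpos [0.22 0.53 1.79 0.   0.82 1.58]
tcp_pos [540.34 190.36 194.72]
contact_force [-0.47  0.48  0.03]
torque [-0.06  0.17  0.04]
opening 76.3
gripper_force 0.0
```

View pics/w2.png

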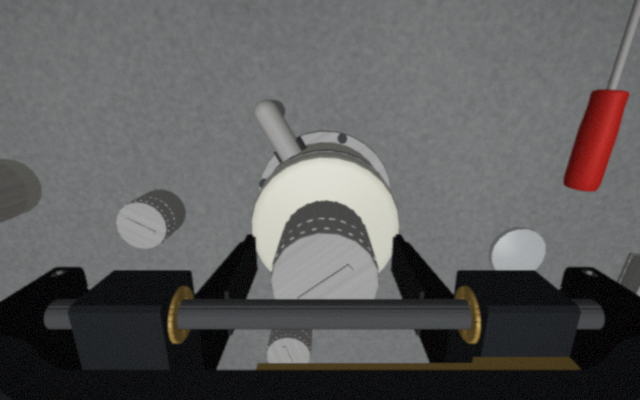

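The wrist view shows the cap standing upright and centred between the fingers at about (325,283), raised as expected. I'll regrip it.

jog_arm:
  rows:
    - [[0,0,0],0]
    - [[0,0,0],0]
    - [[0,0,0],0]
    - [[0,0,0],0]
    - [[0,0,0],0]
    - [[0,0,0],0]
    - [[0,0,0],0]
    - [[0,0,0],0]
  gripper: 0.45
  force: 20

```text
t: 16.25
tcp_pos: [540.3, 190.3, 194.7]
tool_rot: [-3.123, -0.343, -0.0]
contact_force: [0.5, -0.1, 0.2]
opening: 51.9
gripper_force: 20.0
```

jog_arm:
  rows:
    - [[0,0,-0.0004],-1]
    - [[0,0,-0.0004],-1]
    - [[0,0,-0.0004],-1]
    - [[0,0,-0.0004],-1]
    - [[0,0,-0.0004],-1]
    - [[0,0,-0.0004],-1]
    - [[0,0,0],0]
    - [[0,0,0],0]

```text
t: 16.92
tcp_pos: [540.3, 190.3, 195.9]
tool_rot: [-2.953, -1.072, -0.0]
contact_force: [-0.6, -0.3, -0.0]
opening: 52.0
gripper_force: 20.0
```

```bash
python3 s.py
```

```text
t 16.92
qpos [0.22 0.53 1.79 0.   0.82 1.1 ]
tcp_pos [540.35 190.34 195.94]
contact_force [-0.59 -0.26 -0.01]
torque [-0.13  0.11  0.05]
opening 52.05
gripper_force 20.0
```

jog_arm:
  rows:
    - [[0,0,-0.0004],-1]
    - [[0,0,-0.0004],-1]
    - [[0,0,-0.0004],-1]
    - [[0,0,-0.0004],-1]
    - [[0,0,-0.0004],-1]
    - [[0,0,-0.0004],-1]
    - [[0,0,-0.0004],-1]
    - [[0,0,-0.0004],-1]

```text
t: 17.58
tcp_pos: [540.4, 190.4, 197.5]
tool_rot: [2.463, 1.951, 0.0]
contact_force: [-0.1, 0.4, -0.4]
opening: 51.7
gripper_force: 20.0
```

```bash
python3 s.py
```

```text
t 17.58
qpos [0.22 0.53 1.79 0.   0.82 0.45]
tcp_pos [540.37 190.35 197.55]
contact_force [-0.07  0.41 -0.42]
torque [-0.22  0.02 -0.03]
opening 51.7
gripper_force 20.0
```

jog_arm:
  rows:
    - [[0,0,-0.0004],-1]
    - [[0,0,-0.0004],-1]
    - [[0,0,-0.0004],-1]
    - [[0,0,-0.0004],-1]
    - [[0,0,-0.0004],-1]
    - [[0,0,-0.0004],-1]
    - [[0,0,-0.0004],-1]
    - [[0,0,-0.0004],-1]

```text
t: 18.25
tcp_pos: [540.3, 190.4, 199.1]
tool_rot: [-1.724, -2.626, -0.0]
contact_force: [-1.4, -0.2, 0.2]
opening: 51.7
gripper_force: 20.0
```

```bash
python3 s.py
```

```text
t 18.25
qpos [ 0.22  0.53  1.79  0.    0.83 -0.19]
tcp_pos [540.3  190.39 199.08]
contact_force [-1.42 -0.18  0.22]
torque [-0.15  0.02  0.04]
opening 51.7
gripper_force 20.0
```

jog_arm:
  rows:
    - [[0,0,-0.0004],-1]
    - [[0,0,-0.0004],-1]
    - [[0,0,-0.0004],-1]
    - [[0,0,-0.0004],-1]
    - [[0,0,-0.0004],-1]
    - [[0,0,-0.0004],-1]
    - [[0,0,-0.0004],-1]
    - [[0,0,-0.0004],-1]

```text
t: 18.92
tcp_pos: [540.1, 190.3, 200.6]
tool_rot: [-0.81, -3.035, 0.0]
contact_force: [-1.6, -0.7, 1.0]
opening: 51.6
gripper_force: 20.0
```

```bash
python3 s.py
```

```text
t 18.92
qpos [ 0.22  0.53  1.79  0.    0.83 -0.83]
tcp_pos [540.09 190.32 200.64]
contact_force [-1.58 -0.7   0.98]
torque [-0.16  0.21 -0.  ]
opening 51.62
gripper_force 20.0
```

jog_arm:
  rows:
    - [[0,0,-0.0006],-1]
    - [[0,0,-0.0004],-1]
    - [[0,0,-0.0004],-1]
    - [[0,0,-0.0004],-1]
    - [[0,0,-0.0004],-1]
    - [[0,0,-0.0004],-1]
    - [[0,0,-0.0004],-1]
    - [[0,0,-0.0004],-1]

```text
t: 19.58
tcp_pos: [540.1, 190.2, 202.3]
tool_rot: [0.186, -3.135, 0.0]
contact_force: [-1.2, -1.3, 0.7]
opening: 51.6
gripper_force: 20.0
```

```bash
python3 s.py
```

```text
t 19.58
qpos [ 0.22  0.52  1.78 -0.    0.83 -1.47]
tcp_pos [540.1  190.19 202.29]
contact_force [-1.23 -1.29  0.69]
torque [-0.37  0.17 -0.02]
opening 51.58
gripper_force 20.0
```

jog_arm:
  rows:
    - [[0,0,-0.0005],-1]
    - [[0,0,-0.0005],-1]
    - [[0,0,-0.0005],-1]
    - [[0,0,-0.0005],-0.5]
    - [[0,0,-0.0005],0]
    - [[0,0,-0.0005],0]
    - [[0,0,-0.0005],0]
    - [[0,0,-0.0005],0]

```text
t: 20.25
tcp_pos: [540.3, 190.4, 204.3]
tool_rot: [0.617, -3.08, -0.0]
contact_force: [-0.2, -1.8, -2.3]
opening: 52.1
gripper_force: 20.0
```

```bash
python3 s.py
```

```text
t 20.25
qpos [ 0.22  0.52  1.78  0.    0.84 -1.74]
tcp_pos [540.26 190.36 204.32]
contact_force [-0.2  -1.8  -2.32]
torque [-0.03  0.06  0.04]
opening 52.11
gripper_force 20.0
```

jog_arm:
  rows:
    - [[0,0,-0.0004],-0.5]
    - [[0,0,-0.0004],-0.5]
    - [[0,0,-0.0004],-0.5]
    - [[0,0,-0.0004],-0.5]
    - [[0,0,-0.0004],0]
    - [[0,0,-0.0004],0]
    - [[0,0,-0.0004],0]
    - [[0,0,-0.0004],0]

```text
t: 20.92
tcp_pos: [540.3, 190.4, 206.0]
tool_rot: [-0.862, 3.021, 0.0]
contact_force: [0.0, 0.4, -2.5]
opening: 51.9
gripper_force: 20.0
```

```bash
python3 s.py
```

```text
t 20.92
qpos [ 0.22  0.52  1.78  0.    0.84 -1.9 ]
tcp_pos [540.32 190.38 206.04]
contact_force [ 0.04  0.35 -2.54]
torque [0.06 0.07 0.02]
opening 51.94
gripper_force 20.0
```

jog_arm:
  rows:
    - [[0,0,-0.004],0]
    - [[0,0,-0.006],0]
    - [[0,0,-0.006],0]
    - [[0,0,-0.006],0]
    - [[0,0,-0.006],0]
    - [[0,0,-0.006],0]
    - [[0,0,-0.006],0]
    - [[0,0,-0.006],0]

```text
t: 21.58
tcp_pos: [540.4, 190.3, 229.4]
tool_rot: [-0.864, 3.02, 0.0]
contact_force: [-0.0, -0.3, -3.1]
opening: 51.5
gripper_force: 20.0
```

```bash
python3 s.py
```

```text
t 21.58
qpos [ 0.22  0.49  1.76  0.    0.89 -1.9 ]
tcp_pos [540.35 190.34 229.41]
contact_force [-0.03 -0.26 -3.08]
torque [ 0.06  0.03 -0.04]
opening 51.49
gripper_force 20.0
```

jog_arm:
  rows:
    - [[0,0,-0.012],1]
    - [[0,0,-0.012],1]
    - [[0,0,-0.012],1]
    - [[0,0,-0.012],1]
    - [[0,0,-0.012],1]
    - [[0,0,-0.012],1]
    - [[0,0,-0.012],1]
    - [[0,0,-0.012],1]

```text
t: 22.25
tcp_pos: [540.3, 190.3, 277.5]
tool_rot: [-0.136, -3.139, -0.0]
contact_force: [-0.9, -0.1, -3.0]
opening: 52.1
gripper_force: 20.0
```

```bash
cat > g.py <<'E'
from h import *
import sys
from scipy.spatial.transform import Rotation as R
o=get_obs();print(o['tcp_pos'],o['contact_force'],o['qpos'].round(2))
print(R.from_rotvec(o['tool_rot']).inv().apply(np.array([float(a) for a in sys.argv[1:4]])-o['tcp_pos']))
E
python3 g.py 468 -170 275
python3 - <<'E'
import pickle
from h import *
c=pickle.load(open('d0.pkl','rb'))['top'][1]
cv2.imwrite('pics/tray.png',cv2.resize(c['pixels'][180:265,345:460],None,fx=6,fy=6,interpolation=2))
E
```

```text
[540.27585427 190.32630469 277.48287576] [-0.87537837 -0.11119187 -2.99381558] [ 0.22  0.43  1.71  0.    1.   -1.26]
[  40.78390878 -365.23362405    2.46622756]
```

View pics/tray.png

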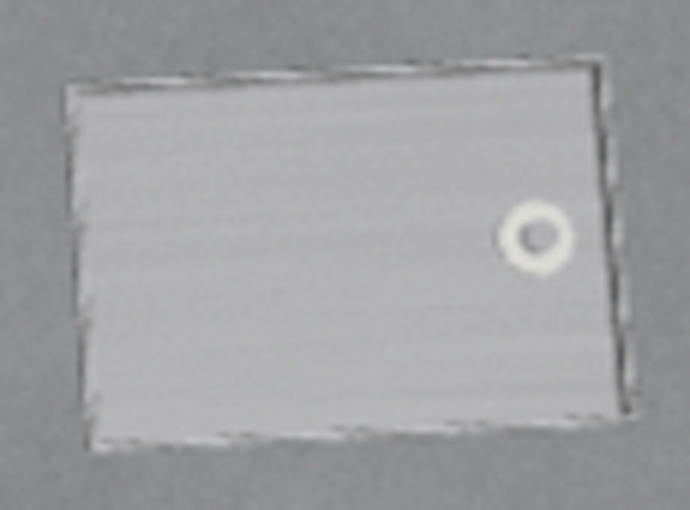

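jog_arm:
  rows:
    - [[0.003,-0.02,0],0]
    - [[0.005,-0.04,0],0]
    - [[0.005,-0.05,0],0]
    - [[0.005,-0.05,0],0]
    - [[0.005,-0.05,0],0]
    - [[0.005,-0.05,0],0]
    - [[0.005,-0.05,0],0]
    - [[0.005,-0.05,0],0]

```text
t: 22.92
tcp_pos: [505.7, 10.9, 276.9]
tool_rot: [-0.125, -3.139, 0.0]
contact_force: [-0.4, -0.6, -1.8]
opening: 51.7
gripper_force: 20.0
```

jog_arm:
  rows:
    - [[0.006,-0.05,0],0]
    - [[0.006,-0.05,0],0]
    - [[0.006,-0.05,0],0]
    - [[0.006,-0.05,0],0]
    - [[0.006,-0.05,0],0]
    - [[0.006,-0.05,0],0]
    - [[0.005,-0.045,0],0]
    - [[0.004,-0.025,0],0]

```text
t: 23.58
tcp_pos: [467.8, -172.2, 276.8]
tool_rot: [-0.128, -3.139, 0.0]
contact_force: [0.8, 0.2, -2.8]
opening: 51.7
gripper_force: 20.0
```

jog_arm:
  rows:
    - [[0,0,0.02],0]
    - [[0,0,0.03],0]
    - [[0,0,0.03],0]
    - [[0,0,0.03],0]
    - [[0,0,0.03],0]
    - [[0,0,0.03],0]
    - [[0,0,0.03],0]
    - [[0,0,0.02],0]

```text
t: 24.25
tcp_pos: [468.3, -169.7, 165.8]
tool_rot: [-0.127, -3.138, -0.001]
contact_force: [-0.5, 0.5, -3.0]
opening: 51.5
gripper_force: 20.0
```

```bash
python3 g.py 468 -172 100; python3 - <<'E'
from h import *
o,c=snap('scene','s2.png');a=c['pixels'][100:260,180:380]
o,w=snap('wrist','w3.png')
o,t=snap('top','t3.png')
cv2.imwrite('pics/m.png',np.vstack([np.hstack([cv2.resize(a,(375,300)),cv2.resize(t['pixels'][140:300,320:480],(300,300))]),cv2.resize(w['pixels'],(675,300))]))
E
```

```text
[ 468.26122873 -169.73683066  165.7932929 ] [-0.45313866  0.5251216  -3.0170901 ] [-0.48  0.5   1.99  0.    0.65 -1.97]
[ 4.77795477e-03 -2.31418356e+00  6.57920367e+01]
```

View pics/m.png

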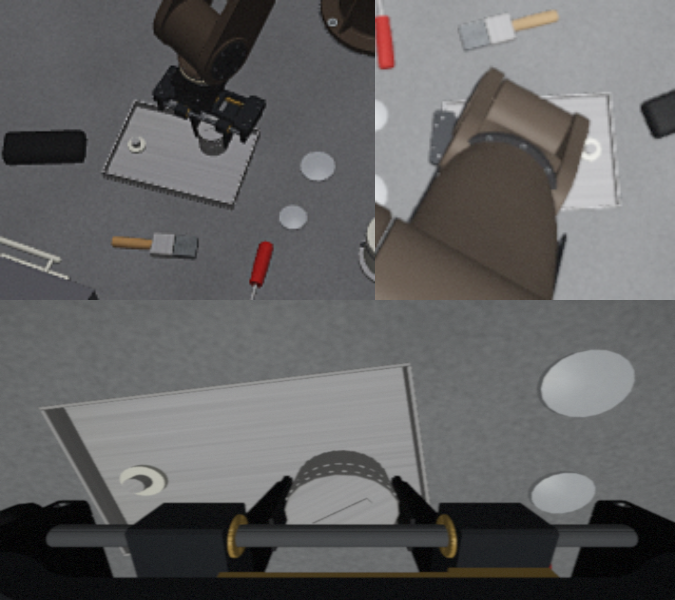

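The pictures show the cap held above the empty end of the tray. The right-hand wall is close but clear, and the lens block is well away. I'll lower it, shifting slightly inward.

jog_arm:
  rows:
    - [[0,-0.005,0.015],0]
    - [[0,-0.005,0.02],0]
    - [[0,0,0.02],0]
    - [[0,0,0.02],0]
    - [[0,0,0.015],0]
    - [[0,0,0.012],0]
    - [[0,0,0.008],0]
    - [[0,0,0.004],0]

```text
t: 25.07
tcp_pos: [468.3, -174.8, 109.3]
tool_rot: [-0.13, -3.138, -0.001]
contact_force: [-0.5, -0.5, -2.4]
opening: 51.8
gripper_force: 20.0
```

jog_arm:
  rows:
    - [[0,0,0.0015],0]
    - [[0,0,0.0015],0]
    - [[0,0,0.0015],0]
    - [[0,0,0.0015],0]
    - [[0,0,0.001],0]
    - [[0,0,0],0]
    - [[0,0,0],0]
    - [[0,0,0],0]

```text
t: 25.73
tcp_pos: [468.4, -174.9, 106.6]
tool_rot: [0.13, 3.139, 0.0]
contact_force: [-0.3, 0.1, -3.0]
opening: 52.0
gripper_force: 20.0
```

jog_arm:
  rows:
    - [[0,0,0.001],0]
    - [[0,0,0.001],0]
    - [[0,0,0.001],0]
    - [[0,0,0.001],0]
    - [[0,0,0.001],0]
    - [[0,0,0.001],0]
    - [[0,0,0],0]
    - [[0,0,0],0]

```text
t: 26.4
tcp_pos: [468.4, -174.9, 103.5]
tool_rot: [-0.13, -3.139, -0.0]
contact_force: [-0.1, 1.1, -3.1]
opening: 51.4
gripper_force: 20.0
```

```bash
python3 s.py
```

```text
t 26.4
qpos [-0.49  0.61  2.03  0.    0.5  -1.98]
tcp_pos [ 468.38 -174.92  103.47]
contact_force [-0.11  1.06 -3.07]
torque [ 0.03 -0.05 -0.02]
opening 51.42
gripper_force 20.0
```

jog_arm:
  rows:
    - [[0,0,0.0006],0]
    - [[0,0,0.0006],0]
    - [[0,0,0.0006],0]
    - [[0,0,0.0006],0]
    - [[0,0,0.0006],0]
    - [[0,0,0],0]
    - [[0,0,0],0]
    - [[0,0,0],0]

```text
t: 27.07
tcp_pos: [468.4, -174.9, 102.0]
tool_rot: [0.13, 3.139, 0.0]
contact_force: [0.1, -0.2, -2.7]
opening: 51.6
gripper_force: 20.0
```

jog_arm:
  rows:
    - [[0,0,0.0005],0]
    - [[0,0,0.0005],0]
    - [[0,0,0.0005],0]
    - [[0,0,0.0005],0]
    - [[0,0,0],0]
    - [[0,0,0],0]
    - [[0,0,0],0]
    - [[0,0,0],0]

```text
t: 27.73
tcp_pos: [468.4, -174.9, 101.0]
tool_rot: [0.13, 3.139, 0.0]
contact_force: [-0.6, -0.8, -2.9]
opening: 51.8
gripper_force: 20.0
```

jog_arm:
  rows:
    - [[0,0,0.0005],0]
    - [[0,0,0.0005],0]
    - [[0,0,0.0005],0]
    - [[0,0,0.0005],0]
    - [[0,0,0],0]
    - [[0,0,0],0]
    - [[0,0,0],0]
    - [[0,0,0],0]

```text
t: 28.4
tcp_pos: [468.4, -174.9, 100.0]
tool_rot: [0.13, 3.139, 0.0]
contact_force: [0.3, -0.2, -3.0]
opening: 52.2
gripper_force: 20.0
```

jog_arm:
  rows:
    - [[0,0,0.0005],0]
    - [[0,0,0.0005],0]
    - [[0,0,0.0005],0]
    - [[0,0,0.0005],0]
    - [[0,0,0],0]
    - [[0,0,0],0]
    - [[0,0,0],0]
    - [[0,0,0],0]

```text
t: 29.07
tcp_pos: [468.4, -174.9, 99.1]
tool_rot: [0.13, 3.139, 0.0]
contact_force: [-0.9, 0.3, 0.2]
opening: 51.7
gripper_force: 20.0
```

jog_arm:
  rows:
    - [[0,0,0.0004],0]
    - [[0,0,0],0]
    - [[0,0,0],0]
    - [[0,0,0],0]
    - [[0,0,0],0]
    - [[0,0,0],0]
    - [[0,0,0],0]
    - [[0,0,0],0]

```text
t: 29.73
tcp_pos: [468.4, -174.9, 99.0]
tool_rot: [0.13, 3.139, 0.0]
contact_force: [-2.6, 0.4, 5.4]
opening: 51.4
gripper_force: 20.0
```

jog_arm:
  rows:
    - [[0,0,0],0]
    - [[0,0,0],0]
    - [[0,0,0],0]
    - [[0,0,0],0]
    - [[0,0,0],0]
    - [[0,0,0],0]
    - [[0,0,0],0]
    - [[0,0,0],0]
  gripper: 0.75

```text
t: 30.4
tcp_pos: [468.4, -174.9, 98.8]
tool_rot: [0.13, 3.139, 0.0]
contact_force: [0.9, 0.9, 0.1]
opening: 71.1
gripper_force: 0.0
```

jog_arm:
  rows:
    - [[0,0,-0.01],0]
    - [[0,0,-0.02],0]
    - [[0,0,-0.03],0]
    - [[0,0,-0.04],0]
    - [[0,0,-0.05],0]
    - [[0,0,-0.05],0]
    - [[0,0,-0.05],0]
    - [[0,0,-0.04],0]

```text
t: 31.07
tcp_pos: [468.3, -174.9, 246.6]
tool_rot: [0.13, 3.137, -0.001]
contact_force: [0.7, 0.7, 0.5]
opening: 71.5
gripper_force: 0.0
```

```bash
python3 - <<'E'
from h import *
o,c=snap('scene','s4.png');a=c['pixels'][100:280,180:450]
o,w=snap('wrist','w4.png')
cv2.imwrite('pics/m4.png',np.vstack([cv2.resize(a,(450,300)),cv2.resize(w['pixels'],(450,281))]))
print(o['tcp_pos'],o['opening'])
E
```

```text
[ 469.13895294 -175.278339    249.59394207] 71.29094138799088
```

View pics/m4.png

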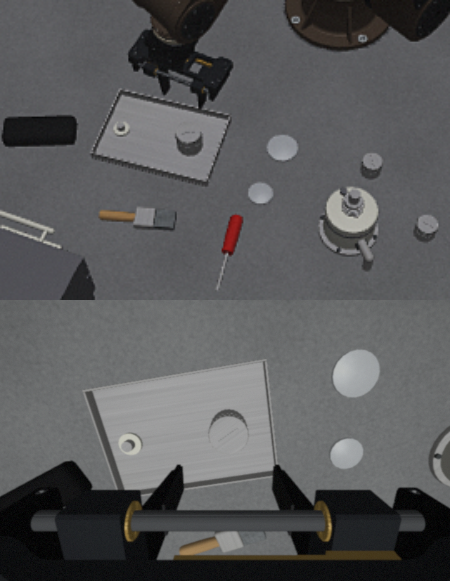

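The cap stands upright in the empty part of the tray, mouth down. The filter shows its bare neck, the other things are where they were, and the gripper is clear.

```bash
python3 -c "
from plant import *
print(finish_job())"
```

```text
the job is handed in; nothing more can be done
None
```

I unscrewed the cap, lifted it clear and set it down gently, mouth down, in the empty part of the tray, then handed the job in at about 31 s. The final pictures show nothing else disturbed, and the wrist-force readings, taken after each move, showed about 5 N at most.

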